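# Rock the little anvil out of its stump

### The arm

A 6-joint arm with a two-finger parallel gripper is mounted at the origin on the work surface. World frame = base frame: x ahead of the robot, y to its left, z up, the work surface at z = 0. Lengths are in m, angles in rad, forces in N, time in s.
With the tool pointing down it reaches from about 0.25 to 0.775 m from the base axis. Payload 8.9 kg.
Tool frame: the origin (TCP) lies at the very end of the fingers, on their centre line; the grasp point (between the pads) lies 19 mm behind it; z points along the fingers, y is the line along which they close (so a half turn about z gives the same grasp; the last joint's range is limited). The gripper opens to 85 mm and grips with 20 to 120 N. Pads are 22 mm wide; open, the fingers measure 114 mm over their backs; the gripper's body (76 mm by 85 mm) begins 54 mm behind the grasp point. The pads swing forward as they close: fully open they stand 13 mm farther back than shut.
Start: joints at [0.963, 0.291, -0.153, 1.127, 0, 1.431], TCP at [0.237, 0.468, 0.231] pointing down, gripper open.
Joint ranges: [-2.52, 2.52], [-0.91, 1.74], [-1.3, 1.37], [-1.96, 2.02], [-1.52, 1.47], [-3.14, 3.14]. Speed limits (rad/s): [2.22, 2.22, 2.79, 3.14, 3.14, 3.14].

### API

Orientations are given as [roll, pitch, yaw] about the fixed x, y, z axes, in that order (R = Rz(yaw) Ry(pitch) Rx(roll)).
In Python, from cell import arm, eyes gives the robot as it stands. The module is installed in compiled form; this text tells all that it offers.
- The arm moves only by the tool drive_tool, never from a script. Its argument "targets" is a list of rows, each a list of 7 numbers: the shift along the tool's x, y, z in cm, then the turn, a rotation vector about the tool's x, y, z in degrees, then the opening, from 0 (shut) to 1 (fully open). A call has 1 to 5 rows; each row is the pose to reach, as a shift and turn from the pose commanded when the call began, along the tool's axes at that moment; what a row does not reach only later rows make up. A row lasts 1/8 s, in which the tool goes at most 62.5 mm and 10.7 degrees, less where a joint would pass 70% of its speed; a pose out of reach is approached as far as the arm can. A call with a gripper value outside its range is refused whole. The fingers move at their own pace and stop on an object; "newtons" is the grip in N (left out, the last holds). Time passes only in rows, so rows that repeat a pose let the fingers close. It gives the time, the measured TCP pose, the force, the opening and the grip force at its end, in the units of the state.
- arm.observe(): the state, without advancing time (a new reading comes with each control period).
- eyes.get_image(name): name is "scene" or "top" or "wrist"; returns the picture (384x512x3 uint8, blue, green, red); there is no depth.
- eyes.camera_model(name): a dict with "fx", "fy", "cx", "cy" (pixels), "xyz" and "rotation" of the camera in the world; the wrist camera has in their place "tool_from_camera" (4x4, takes a point from camera to tool coordinates, whose origin is the TCP and whose axes are the flange's). Camera axes: x right, y down, z forward; pixel columns grow to the right and rows downward; lengths in m; the calibration is good to about 2 mm. A picture is of the moment at which its call begins: read the wrist's pose just before it. camera_model takes no time and is no camera call.
- arm.hand_in(): hands the job in; it is judged then, once.
The state is a dict: "time": time; "joint_positions": joint angles; "qvel": joint speeds; "joint_efforts": joint torques, N m; "ee_pos": TCP position; "tcp_rot": TCP orientation; "ft_force": force on the tool from outside, world axes, zero at the start; "torque": the same for the moment, N m; "width": opening from 0.0 (shut) to 1.0 (fully open); "grasp_force": force on a finger pad.
Only numpy, scipy, OpenCV 4.12 (cv2) and the standard library are available. Lean on these libraries where they do the work, as an engineer would, in place of code of your own. Each camera call takes 0.05 s, during which the arm holds its last target. There are 200 camera calls.

### The job

The little steel anvil is jammed by its tang in the slot of its stump: grip it by its sides and rock it from side to side, a good five degrees each way and at least twice each way while the tang is still gripped in the slot, then draw it free. The stump must stay standing on the bench where it is (a straight pull tends to lift it along) and everything else on the bench stays as it is. Finish while holding the anvil, upright and still, with its tang just clear above the slot it came from, a centimetre or two up; do not let go.

Things in the scene. Friction and masses are not known exactly. Their poses are not given: they have to be found in the camera images.
- anvil: Small steel anvil with rough sides and a horn, 0.45 kg, to be pulled. Origin: centre of its tang's foot, down in the slot; z up, x across the anvil (rocking direction), y along it, horn to +y. Tang: foot 9 x 11 mm (x by y), from 14 mm up 20 x 14 mm; body 34 x 30 mm from 42 to 88 mm up; horn and heel reach 51 mm to +y, 31 mm to -y. At the start the foot is on the slot's floor, 36 mm of tang inside.
- stump: The anvil's stump: loose oak slice, 170 mm diameter, 50 mm high, with a dark steel block 80 x 70 mm (x by y) bolted on it, top 86 mm up; 1.6 kg together. Origin: centre of its underside, z up; axes in line with the anvil's at the start.
- jaws (a point): Point in the slot 28 mm above its floor. Here a sprung rubber nose on the slot's +y side presses the tang with about 13 N against the rubber-lined -y wall; a straight pull mostly lifts the stump along. Turned about this point the anvil tilts 0.15 rad either way without meeting the slot's ends. While it is being rocked a light lift creeps it up; the nose lets go once it has risen about 20 mm.
- slot (a point): Centre of the slot's mouth, level with the steel block's top, 86 mm above the stump's underside; axes as the stump's. The slot is 34 mm long along x and 36 mm deep, so the tang has 7 mm of play to either side along x. The anvil's body starts 6 mm above the block. The tang is wholly out when the anvil has risen 36 mm.
- anvil_grip (a point): Point inside the anvil's body, 68 mm above the foot of its tang, where to grip: across the 34 mm body, on its two flat upright faces that look along the anvil's +x and -x. Keep the fingertips 50 mm or more above the foot.
- anvil_face (a point): Centre of the anvil's flat top, 88 mm above the foot of its tang, fixed to the anvil.
- dome_stump: Bystander: a second oak stump like the first (170 mm diameter, steel block of 80 x 70 mm, top 86 mm up) whose tool is a round brass doming head (44 mm diameter, top 129 mm up). Not the one to pull. Origin: centre of the stump's underside.
- hammer: Bystander: hammer with wooden handle lying beyond the stumps, roughly along y, 260 mm long, 26 mm thick, head to +y; origin under the middle of its length.
- bangle: Bystander: silver bangle, a ring of 66 mm outer diameter, 12 mm high, lying flat; origin at the centre of its underside.
- jar: Bystander: amber glass jar with black cap, 56 mm diameter, 75 mm high, standing; origin at the centre of its underside.
- tray: Bystander: dark wooden tray, 130 x 90 x 25 mm; origin at the centre of its underside.
- file: Bystander: file with orange handle, 260 mm long along its x, 20 mm high; origin on the bench beneath it, 20 mm from the joint of handle and blade.
Things that resemble listed ones, but are neither listed nor needed, are in the scene too. Leave any orange or pink look-alike of the stump alone. Of the things like the anvil, leave any that is orange; of the rest the smaller one is meant.

How it is judged:
By the outcome, as a careful person would: the job done as asked, in the order asked, and still so for the second after the job is handed in, while the arm keeps its last pose, push and grip.
It also fails if it takes over 38 s, if anything falls off the work surface, if the arm or the gripper's body presses on something with over 40 N, if the wrist force passes 120 N, or if a joint passes its speed limit or range.

## Working session

There is one attempt and no reset: what is moved stays moved. The work goes in short steps, Python scripts to look and compute and a tool call to move; the robot and the scene stay as the last step left them, time stands still between calls to the robot, and variables do not carry over. Pictures are saved under pics/ and viewed, at most 10 in all, crops included, and the job is handed in when it is done.

Besides the shell and the picture viewer there is one more tool, called after "Request:" by a JSON object that holds its "op" and its "data". drive_tool: Moves the arm, as the interface text tells. Its arguments: {"type":"object","properties":{"targets":{"type":"array"},"newtons":{"type":"number"}},"required":["targets"]}

```bash
mkdir -p pics
python3 - <<'E'
from cell import arm, eyes
import cv2
for n in("top","scene"):
    cv2.imwrite(f"pics/{n}0.png",eyes.get_image(n)); print(n,eyes.camera_model(n))
print(eyes.camera_model("wrist")); print(arm.observe())
E
```

```text
top {'fx': 360.3052644809402, 'fy': 360.3052644809402, 'cx': 258.1336057399559, 'cy': 200.2806259826933, 'xyz': array([0.19805875, 0.05617261, 1.35735637]), 'rotation': array([-2.92153132e+00, -4.43204192e-06, -1.45084746e+00])}
scene {'fx': 439.9101165315368, 'fy': 439.9101165315368, 'cx': 254.4387291426345, 'cy': 193.18028235239103, 'xyz': array([ 0.92583883, -0.68782687,  1.07223966]), 'rotation': array([-2.40314787e+00,  5.26639017e-04,  5.40632781e-01])}
{'fx': 342.27190615029923, 'fy': 342.27190615029923, 'cx': 255.1993730304038, 'cy': 189.07795467053373, 'tool_from_camera': array([[-9.97855928e-04, -9.62436476e-01, -2.71505128e-01,
         6.84185003e-02],
       [ 9.99999478e-01, -1.01955827e-03, -6.11234945e-05,
        -4.21782455e-04],
       [-2.17987817e-04, -2.71505047e-01,  9.62436991e-01,
        -1.42267179e-01],
       [ 0.00000000e+00,  0.00000000e+00,  0.00000000e+00,
         1.00000000e+00]])}
{'time': 0.1, 'joint_positions': array([ 9.62703188e-01,  2.91234286e-01, -1.54059987e-01,  1.12669888e+00,
        5.20711931e-06,  1.43153249e+00]), 'qvel': array([-0.00100196, -0.00128337,  0.00029438,  0.000516  ,  0.0002081 ,
        0.00179492]), 'joint_efforts': array([ 6.04943179e-04, -5.37980461e+01,  3.31917858e+01,  9.41472565e-03,
       -3.17519616e-04,  2.25435832e-05]), 'ee_pos': array([0.23696525, 0.46803197, 0.23078095]), 'tcp_rot': array([-3.14040814e+00, -1.71293117e-04,  2.67276325e+00]), 'ft_force': array([-0.74586538,  0.0194798 , -0.13927941]), 'torque': array([0.01832694, 0.04693525, 0.00326864]), 'grasp_force': 0.0, 'width': 1.0001005835782983}
```

View pics/top0.png

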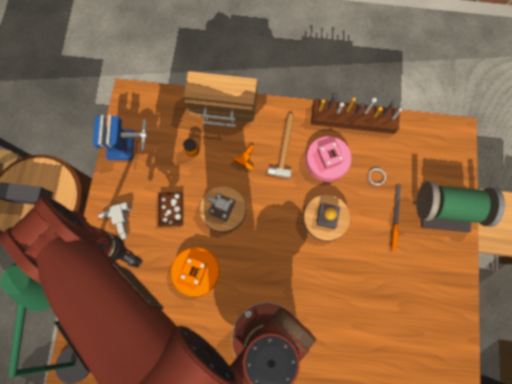

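View pics/scene0.png

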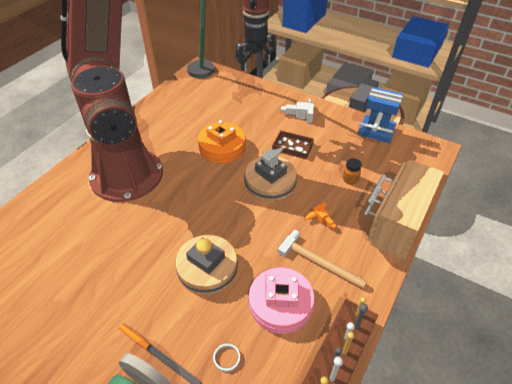

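Candidates for the anvil in the top view are the grey one on the stump with the dark block (221,206), the orange one (245,155), and a loose grey-white thing (118,218). The one at (221,206) fits, because it is grey and sits in the slot of the oak stump. The orange (195,271) and pink (328,158) stumps are look-alikes, and the dome stump is at (328,216). I'll confirm with one crop.

```bash
cat > h.py <<'E'
import numpy as np, cv2
from scipy.spatial.transform import Rotation as R
from cell import arm, eyes
def cam(n):
    m=eyes.camera_model(n); 
    if n=="wrist":
        s=arm.observe(); T=np.eye(4); T[:3,:3]=R.from_euler('xyz',s['tcp_rot']).as_matrix(); T[:3,3]=s['ee_pos']
        T=T@m['tool_from_camera']; return m,T[:3,:3],T[:3,3]
    return m,R.from_euler('xyz',m['rotation']).as_matrix(),np.array(m['xyz'])
def ray(n,u,v,z,c=None):
    m,Q,p=c or cam(n); d=Q@[(u-m['cx'])/m['fx'],(v-m['cy'])/m['fy'],1]; return p+d*(z-p[2])/d[2]
def proj(n,P,c=None):
    m,Q,p=c or cam(n); q=(np.atleast_2d(P)-p)@Q; return np.c_[q[:,0]/q[:,2]*m['fx']+m['cx'],q[:,1]/q[:,2]*m['fy']+m['cy']]
E
python3 - <<'E'
from h import *
a=cv2.imread("pics/top0.png")[176:236,186:256]; b=cv2.imread("pics/scene0.png")[140:200,235:305]
f=lambda i:cv2.resize(i,(400,343),interpolation=cv2.INTER_CUBIC)
c=cv2.imread("pics/top0.png")[190:250,90:160]
cv2.imwrite("pics/crop0.png",np.hstack([f(a),f(b)]))
print(ray("top",223,209,0.05),ray("top",221,206,.13))
E
```

```text
[0.44004052 0.21620066 0.05      ] [0.43493227 0.21481209 0.13      ]
```

View pics/crop0.png

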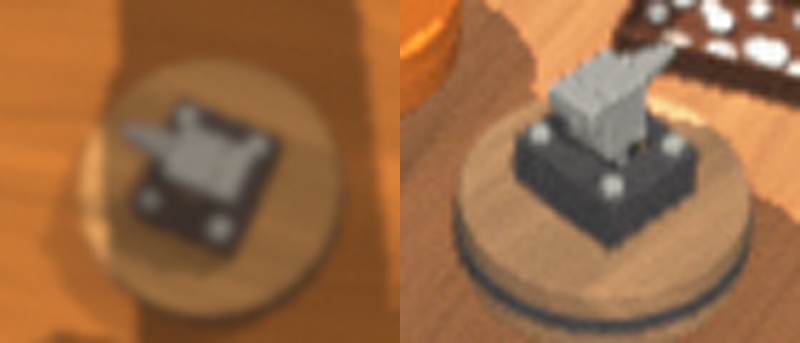

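The crop shows the grey anvil on the dark block of the oak stump, with its horn pointing up-left in the top view. The body is at about (221.5,204.5) and the horn tip at (208,199). Next I compute the approach.

```bash
cat >> h.py <<'E'
def wrap(a): return (a+np.pi)%(2*np.pi)-np.pi
def rel(p,Rt,s=None):
    s=s or arm.observe(); Q=R.from_euler('xyz',s['tcp_rot'])
    return np.round(Q.inv().apply(np.array(p)-s['ee_pos'])*100,2),np.round((Q.inv()*Rt).as_rotvec(degrees=True),2)
E
python3 - <<'E'
from h import *
c=ray("top",221.5,204.5,.138); t=ray("top",208,199,.13); d=t-c; yaw=np.arctan2(d[1],d[0]); print(c,t,np.degrees(yaw))
for k in(0,np.pi):
    y=wrap(yaw+k); print(np.degrees(y),*rel([c[0],c[1],.25],R.from_euler('xyz',[np.pi,0,y])))
E
```

```text
[0.43884053 0.21281333 0.138     ] [0.45422066 0.26344539 0.13      ] 73.10318035349857
73.10318035349859 [-29.54 -13.65  -1.91] [-6.000e-02  4.000e-02  8.003e+01]
-106.89681964650141 [-29.54 -13.65  -1.91] [-4.000e-02 -7.000e-02 -9.997e+01]
```

Request:
{"op": "drive_tool", "data": {"targets": [[-3,-1.4,-0.2,0,0,-10,1],[-6,-2.8,-0.4,0,0,-20,1],[-9,-4.2,-0.6,0,0,-30,1],[-12,-5.6,-0.8,0,0,-40,1],[-15,-7,-1,0,0,-50,1]]}}

```text
time: 0.72
ee_pos: [0.3398, 0.3371, 0.2411]
tcp_rot: [-3.141, -0.0, -2.732]
ft_force: [1.3, -0.5, 0.7]
width: 1.001
grasp_force: 0.0
```

Run:
```python
from h import *
s=arm.observe();print(s['time'],s['joint_positions'],*rel([.439,.213,.25],R.from_euler('xyz',[np.pi,0,np.radians(-106.9)])))
```

```text
0.725 [ 6.28577721e-01  1.97442761e-01 -2.51080608e-01  1.12273942e+00
 -2.71133542e-05  2.18869192e-01] [ -4.15 -15.34  -0.89] [ 0.000e+00 -3.000e-02 -4.963e+01]
```

Request:
{"op": "drive_tool", "data": {"targets": [[-0.8,-3,-0.2,0,0,-10,1],[-1.7,-6.2,-0.4,0,0,-20,1],[-2.5,-9.2,-0.6,0,0,-30,1],[-3.3,-12.3,-0.8,0,0,-40,1],[-4.1,-15.3,-0.9,0,0,-49.6,1]]}}

```text
time: 1.35
ee_pos: [0.4376, 0.2126, 0.2502]
tcp_rot: [3.141, -0.0, -1.867]
ft_force: [1.1, 0.3, -0.1]
width: 1.001
grasp_force: 0.0
```

Run:
```python
from h import *
s=arm.observe();print(s['time'],s['ee_pos'],s['tcp_rot'],s['qvel'].round(3))
c=cam("wrist"); i=eyes.get_image("wrist"); cv2.imwrite("pics/w1.png",i)
np.savez("w1.npz",Q=c[1],p=c[2])
# overlay prediction
P=[[.439,.213,.138]]
print(proj("wrist",P,c))
cv2.imwrite("pics/w1b.png",cv2.resize(i,(800,600),interpolation=cv2.INTER_CUBIC))
```

```text
1.35 [0.43764883 0.21259715 0.25016051] [ 3.14126120e+00 -2.10107642e-04 -1.86653578e+00] [-4.880e-01  8.300e-02  1.260e-01  4.200e-02  1.000e-03 -1.813e+00]
[[254.13699094 186.89297625]]
```

View pics/w1b.png

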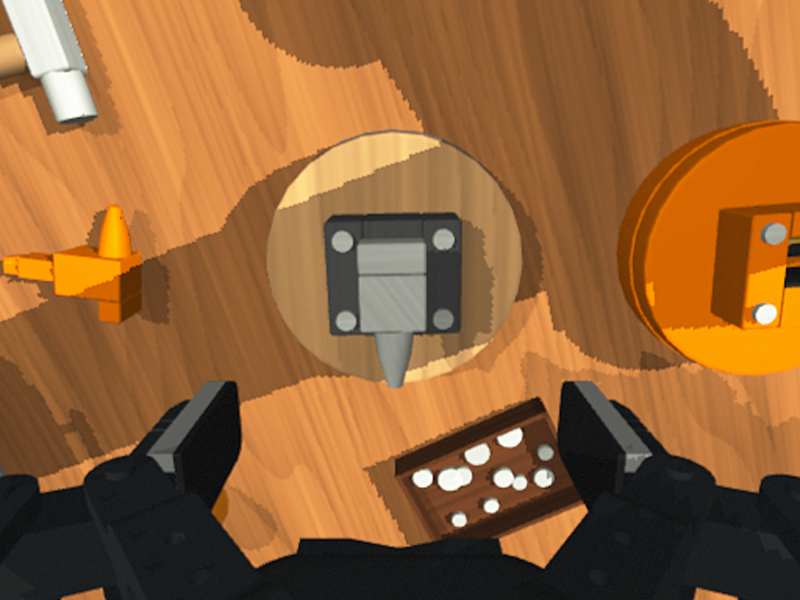

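The anvil is centred at about (393,303), with its horn pointing down the picture at (396,385). The block corners are (326,214), (460,214), (463,332) and (329,335). The arm was still settling in this shot, so I'll let it settle and measure on a sharp crop.

Request:
{"op": "drive_tool", "data": {"targets": [[0,0,0,0,0,0,1],[0,0,0,0,0,0,1]]}}

```text
time: 1.65
ee_pos: [0.4366, 0.214, 0.2501]
tcp_rot: [3.141, -0.0, -1.874]
ft_force: [0.4, 1.2, 0.0]
width: 0.999
grasp_force: 0.0
```

Run:
```python
from h import *
s=arm.observe();print(s['time'],s['ee_pos'],s['tcp_rot'],s['qvel'].round(3))
c=cam("wrist"); i=eyes.get_image("wrist"); cv2.imwrite("pics/w2.png",i)
np.savez("w2.npz",Q=c[1],p=c[2])
cv2.imwrite("pics/w2c.png",cv2.resize(i[125:255,185:325],(700,650)[0:1]+(650,),interpolation=cv2.INTER_CUBIC)[:600])
```

```text
1.65 [0.43663263 0.21398332 0.25013189] [ 3.14097494e+00 -1.46063945e-04 -1.87355571e+00] [ 0.009 -0.002 -0.001 -0.    -0.003 -0.009]
```

View pics/w2c.png

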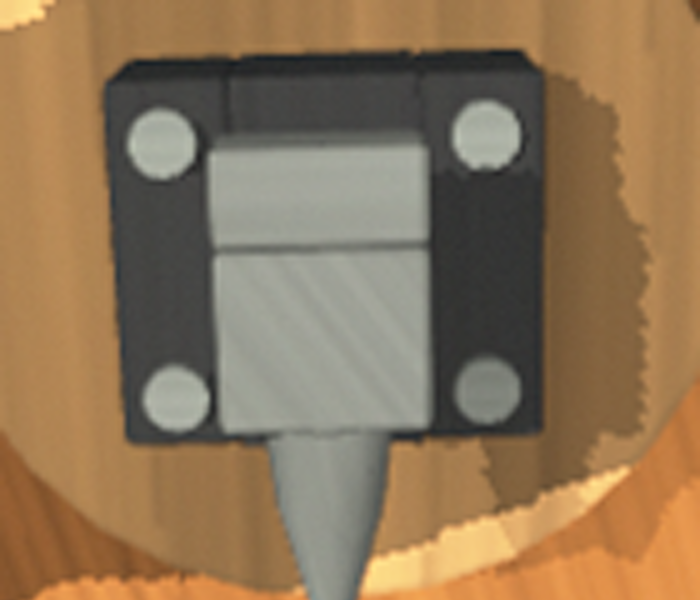

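The crop shows the flat top with corners (214,252), (429,247), (433,430) and (220,434). The block-top corners are (105,85), (543,70), (543,432) and (128,442).

Run:
```python
from h import *
d=np.load("w2.npz"); c=(eyes.camera_model("wrist"),d['Q'],d['p'])
for z,C in((.138,[(214,252),(429,247),(433,430),(220,434)]),(.086,[(105,85),(543,70),(543,432),(128,442)])):
    W=np.array([ray("wrist",185+x/5-.4,125+y/5-.4,z,c)[:2] for x,y in C])
    e=lambda a,b:(np.linalg.norm(W[b]-W[a])*1e3).round(1)
    y1=np.arctan2(*(W[3]-W[0])[::-1]),np.arctan2(*(W[2]-W[1])[::-1]); x1=np.arctan2(*(W[0]-W[1])[::-1])+np.pi/2,np.arctan2(*(W[3]-W[2])[::-1])+np.pi/2
    print(W.mean(0),e(0,1),e(3,2),e(0,3),e(1,2),np.degrees(y1),np.degrees(x1))
```

```text
[0.44293999 0.21799189] 32.8 33.5 29.4 29.6 [73.16758679 74.50819875] [73.94773836 73.71061515]
[0.44270512 0.2181424 ] 78.4 78.7 67.8 68.5 [74.02618632 74.32756096] [74.54568142 74.03389828]
```

Run:
```python
from h import *
print(*rel([.4428,.2181,.104],R.from_euler('xyz',[np.pi,0,np.radians(-106)])))
```

```text
[-0.57 -0.48 14.62] [ 0.03 -0.01 -1.3 ]
```

Request:
{"op": "drive_tool", "data": {"targets": [[-0.57,-0.48,4,0,0,-1.3,1],[-0.57,-0.48,8,0,0,-1.3,1],[-0.57,-0.48,11,0,0,-1.3,1],[-0.57,-0.48,14.6,0,0,-1.3,1],[-0.57,-0.48,14.6,0,0,-1.3,1]]}}

```text
time: 2.33
ee_pos: [0.4411, 0.2175, 0.1025]
tcp_rot: [3.138, -0.003, -1.849]
ft_force: [-0.9, 1.0, 0.4]
width: 1.001
grasp_force: 0.0
```

Run:
```python
from h import *
s=arm.observe();print(s['ft_force'],*rel([.4428,.2181,.104],R.from_euler('xyz',[np.pi,0,np.radians(-106)])))
i=eyes.get_image("wrist")
cv2.imwrite("pics/w3.png",i)
```

```text
[-0.85280958  1.02721675  0.37416819] [-0.1  -0.15 -0.15] [ 0.23 -0.15  0.06]
```

View pics/w3.png

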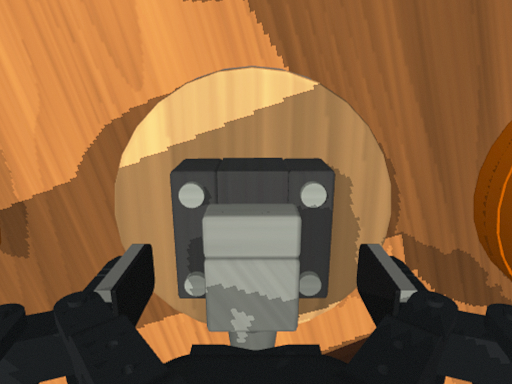

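The anvil (columns 205–300) lies between the open fingers (154 and 358) with clearance on both sides, so I'll settle and close.

Request:
{"op": "drive_tool", "data": {"targets": [[0,0,0,0,0,0,1],[0,0,0,0,0,0,0.5],[0,0,0,0,0,0,0.3],[0,0,0,0,0,0,0.3],[0,0,0,0,0,0,0.2]], "newtons": 80}}

```text
time: 3.0
ee_pos: [0.4434, 0.2177, 0.1049]
tcp_rot: [3.141, 0.001, -1.849]
ft_force: [-3.0, -0.2, 7.6]
width: 0.385
grasp_force: 79.4
```

Request:
{"op": "drive_tool", "data": {"targets": [[0,0,0,0,0,0,0.2],[0,0,0,0,0,0,0.2],[0,0,0,0,0,0,0.2]]}}

```text
time: 3.38
ee_pos: [0.4434, 0.2178, 0.1049]
tcp_rot: [3.142, 0.001, -1.849]
ft_force: [-2.5, 0.0, 7.7]
width: 0.389
grasp_force: 79.4
```

Run:
```python
from h import *
s=arm.observe();print(s['ft_force'],s['torque'],*rel([.4428,.2181,.104],R.from_euler('xyz',[np.pi,0,np.radians(-106)])))
Q=R.from_euler('xyz',s['tcp_rot']); print(Q.inv().apply(s['ft_force']),s['joint_positions'])
# rocking: pivot is d below TCP along tool z; pose for tilt th about tool x, plus rise
d=(s['ee_pos'][2]-.078)*100; print("d",d)
for th in (3,7,8):
  t=np.radians(th); print(th,'y',d*np.sin(t),'z',d*(1-np.cos(t)))
```

```text
[-2.51295287  0.02972066  7.74555642] [ 0.10962626  0.68629678 -0.12241714] [-0.02  0.07  0.09] [0.   0.03 0.04]
[ 0.65810218  2.42472879 -7.74577637] [ 3.08050444e-01  3.45666309e-01 -4.36376256e-01  7.88488344e-01
  5.21251725e-04 -9.84108542e-01]
d 2.691091572813348
3 y 0.14084085080051428 z 0.003688047472799934
7 y 0.32796156302188834 z 0.02005898850306702
8 y 0.3745275591559334 z 0.0261895181967588
```

Request:
{"op": "drive_tool", "data": {"targets": [[0,0.165,0,3.5,0,0,0.2],[0,0.33,0.02,7,0,0,0.2],[0,0.33,0.02,7,0,0,0.2]]}}

```text
time: 3.75
ee_pos: [0.4395, 0.2188, 0.1047]
tcp_rot: [-3.018, 0.0, -1.848]
ft_force: [-4.3, 0.7, 8.7]
width: 0.387
grasp_force: 81.2
```

```bash
cat > t.py <<'E'
from h import *
s=arm.observe(); Q=R.from_euler('xyz',s['tcp_rot']); z=Q.apply([0,0,1]); x=Q.apply([1,0,0])
ax=np.array([np.cos(np.radians(-106)),np.sin(np.radians(-106)),0]); yy=np.cross([0,0,-1],ax)
print('t',s['time'],'tilt',np.degrees(np.arcsin(-z@yy)),'other',np.degrees(np.arcsin(z@ax)),'F tool',Q.inv().apply(s['ft_force']).round(1),'Fz',s['ft_force'][2].round(1),'T',s['torque'].round(2),'pos',s['ee_pos'].round(4))
print('axis at z=.078', (s['ee_pos']+z*(.078-s['ee_pos'][2])/z[2]).round(4),'w',s['width'].round(3))
E
python3 t.py
```

```text
t 3.75 tilt 7.062653398121529 other -0.03645492042083693 F tool [ 0.5  3.3 -9.2] Fz 8.7 T [-0.1   0.88 -0.07] pos [0.4395 0.2188 0.1047]Traceback (most recent call last):
  File "t.py", line 5, in <module>
    print('axis at z=.078', (s['ee_pos']+z*(.078-s['ee_pos'][2])/z[2]).round(4),'w',s['width'].round(3))
                                                                                    ^^^^^^^^^^^^^^^^
AttributeError: 'float' object has no attribute 'round'
```

Request:
{"op": "drive_tool", "data": {"targets": [[0,-0.165,0.01,-3.5,0,0,0.2],[0,-0.33,0.02,-7,0,0,0.2],[0,-0.49,0.04,-10.5,0,0,0.2],[0,-0.655,0.08,-14,0,0,0.2],[0,-0.655,0.08,-14,0,0,0.2]]}}

```text
time: 4.38
ee_pos: [0.4476, 0.2165, 0.1046]
tcp_rot: [3.019, 0.001, -1.851]
ft_force: [-0.5, -1.5, 8.1]
width: 0.386
grasp_force: 82.2
```

```bash
sed -i "s/,'w',s\['width'\].round(3)//" t.py; python3 t.py
```

```text
t 4.375 tilt -7.042489407071835 other -0.03424317724476687 F tool [ 1.6  1.1 -8. ] Fz 8.1 T [-0.02  0.42  0.03] pos [0.4476 0.2165 0.1046]
axis at z=.078 [0.4445 0.2174 0.078 ]
```

Request:
{"op": "drive_tool", "data": {"targets": [[0,0.165,0,3.5,0,0,0.2],[0,0.33,0.01,7,0,0,0.2],[0,0.49,0.02,10.5,0,0,0.2],[0,0.655,0.04,14,0,0,0.2],[0,0.655,0.04,14,0,0,0.2]]}}

```text
time: 5.0
ee_pos: [0.4397, 0.2187, 0.1049]
tcp_rot: [-3.019, 0.0, -1.848]
ft_force: [-3.0, -0.8, 6.1]
width: 0.386
grasp_force: 82.7
```

```bash
python3 t.py
```

```text
t 5.0 tilt 7.0168085385230645 other -0.020526092292162196 F tool [ 1.6  1.9 -6.4] Fz 6.1 T [-0.01  0.63 -0.01] pos [0.4397 0.2187 0.1049]
axis at z=.078 [0.4428 0.2178 0.078 ]
```

Request:
{"op": "drive_tool", "data": {"targets": [[0,-0.165,0,-3.5,0,0,0.2],[0,-0.33,0.01,-7,0,0,0.2],[0,-0.49,0.02,-10.5,0,0,0.2],[0,-0.655,0.04,-14,0,0,0.2],[0,-0.655,0.04,-14,0,0,0.2]]}}

```text
time: 5.62
ee_pos: [0.4473, 0.2165, 0.1048]
tcp_rot: [3.017, 0.0, -1.851]
ft_force: [-1.8, 1.0, 4.6]
width: 0.388
grasp_force: 82.9
```

```bash
python3 t.py
```

```text
t 5.625 tilt -7.155095541808046 other -0.028484814669174553 F tool [-0.4  2.5 -4.3] Fz 4.6 T [0.04 0.5  0.06] pos [0.4473 0.2165 0.1048]
axis at z=.078 [0.4441 0.2174 0.078 ]
```

Two rocks each way are done with the tang still fully seated. Now I rock with a light lift.

Request:
{"op": "drive_tool", "data": {"targets": [[0,0.168,-0.045,3.5,0,0,0.2],[0,0.341,-0.08,7,0,0,0.2],[0,0.52,-0.1,10.5,0,0,0.2],[0,0.7,-0.115,14,0,0,0.2],[0,0.7,-0.115,14,0,0,0.2]]}}

```text
time: 6.25
ee_pos: [0.4389, 0.2184, 0.1063]
tcp_rot: [-3.021, -0.001, -1.849]
ft_force: [0.6, 0.5, -10.6]
width: 0.385
grasp_force: 82.5
```

```bash
python3 t.py
```

```text
t 6.25 tilt 6.911623333796926 other 0.044289315571309405 F tool [-0.7  0.8 10.5] Fz -10.6 T [0.33 0.16 0.  ] pos [0.4389 0.2184 0.1063]
axis at z=.078 [0.4422 0.2174 0.078 ]
```

Request:
{"op": "drive_tool", "data": {"targets": [[0,-0.18,-0.045,-3.5,0,0,0.2],[0,-0.366,-0.08,-7,0,0,0.2],[0,-0.556,-0.1,-10.5,0,0,0.2],[0,-0.75,-0.11,-14,0,0,0.2],[0,-0.75,-0.11,-14,0,0,0.2]]}}

```text
time: 6.88
ee_pos: [0.4467, 0.216, 0.1078]
tcp_rot: [3.015, -0.001, -1.851]
ft_force: [-2.8, 1.2, -10.3]
width: 0.384
grasp_force: 83.2
```

```bash
python3 t.py
```

```text
t 6.875 tilt -7.25262249891637 other 0.05703591206573425 F tool [-0.4  1.7 10.6] Fz -10.3 T [ 0.18  0.36 -0.04] pos [0.4467 0.216  0.1078]
axis at z=.078 [0.4431 0.217  0.078 ]
```

Request:
{"op": "drive_tool", "data": {"targets": [[0,0.193,-0.055,3.5,0,0,0.2],[0,0.392,-0.1,7,0,0,0.2],[0,0.6,-0.135,10.5,0,0,0.2],[0,0.81,-0.15,14,0,0,0.2],[0,0.81,-0.15,14,0,0,0.2]]}}

```text
time: 7.5
ee_pos: [0.438, 0.2185, 0.1111]
tcp_rot: [-3.02, -0.001, -1.848]
ft_force: [-1.5, -2.3, -11.9]
width: 0.385
grasp_force: 83.3
```

Request:
{"op": "drive_tool", "data": {"targets": [[0,-0.208,-0.055,-3.5,0,0,0.2],[0,-0.424,-0.1,-7,0,0,0.2],[0,-0.645,-0.13,-10.5,0,0,0.2],[0,-0.87,-0.145,-14,0,0,0.2],[0,-0.87,-0.145,-14,0,0,0.2]]}}

```text
time: 8.12
ee_pos: [0.4479, 0.2159, 0.1134]
tcp_rot: [3.017, -0.001, -1.851]
ft_force: [-2.5, 0.5, -10.0]
width: 0.388
grasp_force: 83.9
```

```bash
python3 t.py
python3 - <<'E'
from h import *
a=eyes.get_image("scene");
i=cv2.resize(np.hstack([cv2.imread("pics/scene0.png")[130:205,230:310],a[130:205,230:310]]),(800,375),interpolation=cv2.INTER_CUBIC)
cv2.imwrite("pics/s2.png",i)
E
```

```text
t 8.125 tilt -7.142402375715482 other 0.03246186621703781 F tool [ 0.2  1.3 10.2] Fz -10.0 T [-0.1   0.46  0.02] pos [0.4479 0.2159 0.1134]
axis at z=.078 [0.4436 0.2171 0.078 ]
```

View pics/s2.png

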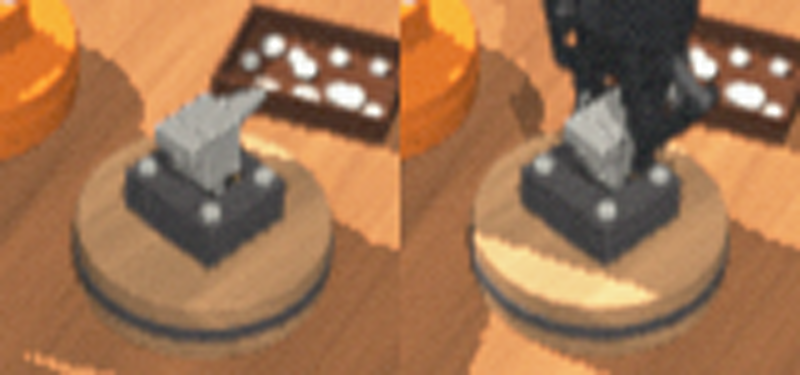

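The stump is still standing and has shifted at most about 1 mm. The anvil is tilted and about 9 mm up, so I continue creeping it up.

Request:
{"op": "drive_tool", "data": {"targets": [[0,0.223,-0.053,3.5,0,0,0.2],[0,0.454,-0.097,7,0,0,0.2],[0,0.69,-0.127,10.5,0,0,0.2],[0,0.93,-0.136,14,0,0,0.2],[0,0.93,-0.136,14,0,0,0.2]]}}

```text
time: 8.8
ee_pos: [0.4376, 0.2189, 0.1165]
tcp_rot: [-3.019, -0.0, -1.848]
ft_force: [-1.8, -1.2, -12.4]
width: 0.385
grasp_force: 83.7
```

Request:
{"op": "drive_tool", "data": {"targets": [[0,-0.239,-0.053,-3.5,0,0,0.2],[0,-0.484,-0.095,-7,0,0,0.2],[0,-0.736,-0.122,-10.5,0,0,0.2],[0,-0.992,-0.128,-14,0,0,0.2],[0,-0.992,-0.128,-14,0,0,0.2]]}}

```text
time: 9.43
ee_pos: [0.4491, 0.216, 0.1187]
tcp_rot: [3.018, 0.0, -1.851]
ft_force: [-2.3, 0.1, -9.2]
width: 0.387
grasp_force: 84.2
```

```bash
python3 t.py
```

```text
t 9.425 tilt -7.066484602189388 other -0.015779145604526354 F tool [0.5 1.1 9.4] Fz -9.2 T [ 0.05  0.41 -0.04] pos [0.4491 0.216  0.1187]
axis at z=.078 [0.4442 0.2174 0.078 ]
```

Request:
{"op": "drive_tool", "data": {"targets": [[0,0.254,-0.052,3.5,0,0,0.2],[0,0.515,-0.094,7,0,0,0.2],[0,0.782,-0.118,10.5,0,0,0.2],[0,1.052,-0.121,14,0,0,0.2],[0,1.052,-0.121,14,0,0,0.2]]}}

```text
time: 10.05
ee_pos: [0.438, 0.2192, 0.1221]
tcp_rot: [-3.017, 0.0, -1.848]
ft_force: [-0.2, -3.2, -7.3]
width: 0.388
grasp_force: 84.4
```

Request:
{"op": "drive_tool", "data": {"targets": [[0,-0.27,-0.052,-3.5,0,0,0.2],[0,-0.545,-0.09,-7,0,0,0.2],[0,-0.827,-0.114,-10.5,0,0,0.2],[0,-1.113,-0.113,-14,0,0,0.2],[0,-1.113,-0.113,-14,0,0,0.2]]}}

```text
time: 10.68
ee_pos: [0.4493, 0.216, 0.1241]
tcp_rot: [3.017, 0.001, -1.851]
ft_force: [-5.3, 0.6, -3.0]
width: 0.389
grasp_force: 85.0
```

```bash
python3 t.py
```

```text
t 10.675 tilt -7.158242331253104 other -0.03966865264143227 F tool [0.9 4.8 3.6] Fz -3.0 T [-0.14  1.22  0.03] pos [0.4493 0.216  0.1241]
axis at z=.078 [0.4437 0.2176 0.078 ]
```

Request:
{"op": "drive_tool", "data": {"targets": [[0,0.287,-0.09,3.5,0,0,0.2],[0,0.59,-0.22,7.1,0,0,0.2],[0,0.595,-0.26,7.1,0,0,0.2],[0,0.595,-0.26,7.1,0,0,0.2]]}}

```text
time: 11.18
ee_pos: [0.4447, 0.2178, 0.1279]
tcp_rot: [-3.139, 0.001, -1.849]
ft_force: [0.5, 0.2, -4.2]
width: 0.382
grasp_force: 85.0
```

```bash
python3 t.py
```

```text
t 11.175 tilt 0.13880902553889404 other -0.07229214480172172 F tool [-0.3 -0.4  4.2] Fz -4.2 T [-0.02  0.03 -0.04] pos [0.4447 0.2178 0.1279]
axis at z=.078 [0.4448 0.2179 0.078 ]
```

The anvil is free: only its weight of about 4.3 N is left on the wrist. I draw it up slowly.

Request:
{"op": "drive_tool", "data": {"targets": [[0,0,-0.5,0,0,0,0.2],[0,0,-1.1,0,0,0,0.2],[0,0,-1.7,0,0,0,0.2],[0,0.05,-2.3,-0.1,0,0,0.2],[0,0.1,-2.8,-0.1,0,0,0.2]]}}

```text
time: 11.8
ee_pos: [0.4426, 0.2178, 0.1556]
tcp_rot: [-3.141, 0.0, -1.849]
ft_force: [0.1, 0.6, -4.2]
width: 0.38
grasp_force: 85.0
```

Request:
{"op": "drive_tool", "data": {"targets": [[0,0,0,0,0,0,0.2],[0,0,0,0,0,0,0.2],[0,0,0,0,0,0,0.2]]}}

```text
time: 12.18
ee_pos: [0.4424, 0.2178, 0.1549]
tcp_rot: [3.141, -0.0, -1.849]
ft_force: [-0.9, -0.1, -3.8]
width: 0.379
grasp_force: 85.0
```

```bash
python3 t.py
python3 - <<'E'
from h import *
c=cam("wrist"); w=eyes.get_image("wrist"); np.savez("w4.npz",Q=c[1],p=c[2])
a=eyes.get_image("scene"); cv2.imwrite("pics/s3f.png",a); cv2.imwrite("pics/w4.png",w)
r=lambda i:cv2.resize(i[125:205,230:310],(400,400),interpolation=cv2.INTER_CUBIC)
cv2.imwrite("pics/s3.png",np.hstack([r(a),cv2.resize(w,(400,300)) .repeat(1,0) if 0 else cv2.copyMakeBorder(cv2.resize(w,(400,300)),0,100,0,0,cv2.BORDER_CONSTANT)]))
E
```

```text
t 12.175 tilt -0.01854048916302798 other 0.012296130975519156 F tool [0.3 0.9 3.8] Fz -3.8 T [0.01 0.02 0.02] pos [0.4424 0.2178 0.1549]
axis at z=.078 [0.4423 0.2178 0.078 ]
```

View pics/s3.png

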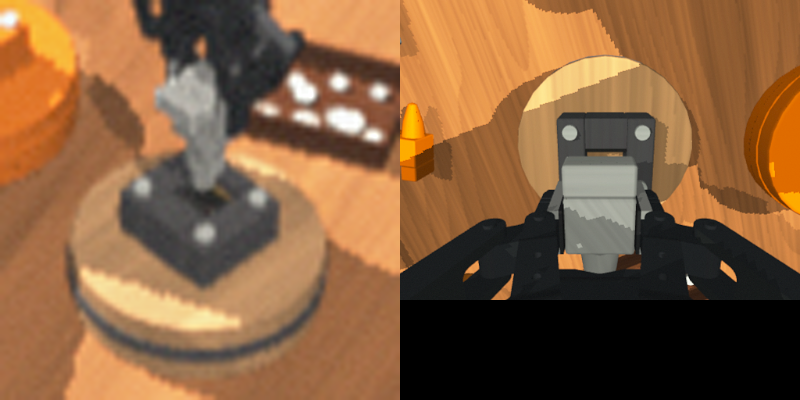

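Run:
```python
from h import *
for z in(.08,.086,.09,.095,.1,.105): print(z,proj("scene",[.4428,.2178,z]).round(1))
d=np.load("w4.npz"); c=(eyes.camera_model("wrist"),d['Q'],d['p'])
f=np.array([np.cos(np.radians(74)),np.sin(np.radians(74))])
for z in(.184,.188): print(z,[proj("wrist",[*(np.array([.4428,.2178])+k*f),z],c).round(1)[0] for k in(-.015,.015)])
i=cv2.imread("pics/w4.png"); print(cv2.cvtColor(i,cv2.COLOR_BGR2GRAY)[244:262,257].tolist())
a=cv2.imread("pics/s3f.png")[135:180,250:300]; cv2.imwrite("pics/s3c.png",cv2.resize(a,(600,540),interpolation=cv2.INTER_NEAREST))
```

```text
0.08 [[270.7 165.3]]
0.086 [[270.7 164. ]]
0.09 [[270.7 163.1]]
0.095 [[270.8 162. ]]
0.1 [[270.8 160.8]]
0.105 [[270.9 159.7]]
0.184 [array([255.4, 249.1]), array([255.4, 320.3])]
0.188 [array([255.4, 254.1]), array([255.4, 327.1])]
[167, 167, 168, 168, 169, 172, 165, 148, 127, 121, 139, 156, 167, 165, 166, 168, 166, 168]
```

View pics/s3c.png

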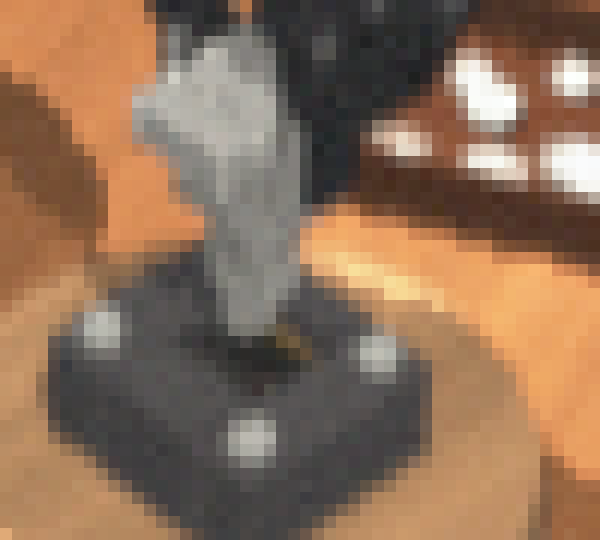

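The foot ends at about (270.5,163), above the slot mouth with dark slot visible beneath it. The wrist-view face line at row 253 agrees with under 1 mm of slip, which puts the foot about 13 mm above the mouth.

Request:
{"op": "drive_tool", "data": {"targets": [[0,0,0,0,0,0,0.2],[0,0,0,0,0,0,0.2],[0,0,0,0,0,0,0.2]]}}

```text
time: 12.65
ee_pos: [0.4425, 0.2179, 0.1551]
tcp_rot: [3.142, -0.0, -1.849]
ft_force: [0.1, 0.2, -4.7]
width: 0.383
grasp_force: 85.0
```

```bash
python3 t.py; python3 -c "
from cell import arm
print(arm.observe()['qvel'].round(3)); print(arm.hand_in())"
```

```text
t 12.65 tilt -0.0014191018107624987 other 0.0006437373114018547 F tool [-0.2 -0.1  4.7] Fz -4.7 T [ 0.02  0.01 -0.02] pos [0.4425 0.2179 0.1551]
axis at z=.078 [0.4425 0.2179 0.078 ]
[ 0.002  0.002  0.001 -0.     0.001  0.   ]
the job is handed in; nothing more can be done
None
```

I rocked the anvil about 7° each way (twice each way while fully seated, then more with a light lift), drew it free and handed in at 12.65 s, holding it upright and still with its tang about 13 mm above the slot; the stump is still standing, shifted at most about 1 mm.

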